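# Send a finished buckle down the chute

### The job

Push the brass buckle across the raised ledge until it lies square against the sprung guide bar, pressing the bar in slightly, then slide it along the bar and off the end of the ledge so that it drops down into the metal chute and stays there. The buckle is polished: only push it gently, with less than 15 N, never lift it, and leave the mallet, spool and jar where they are.

Things in the scene. Friction and masses are not known exactly. Their poses are not given: they have to be found in the camera images.
- stand: Fixed light-wood raised ledge; origin on the bench under its middle. Flat top 120 mm up, x from -110 to 110, y from -90 to 90 mm. The buckle goes off the +x end. A sprung guide bar lies on top along x, over the full length, on the -y side. Guide and chute are one piece, shifted sideways by hand: the bar's relaxed face is anywhere from y = -30 to 0 mm, unmeasured: find it by feel or sight.
- ledge_edge (a point): Middle of the top edge at the ledge's +x end, axes as the stand. The sheet-metal chute, an open box, starts 1 mm past it and runs 175 mm along +x. Its cheeks rise 14 mm above the ledge: one 5 mm behind the bar's relaxed face, the other 50 mm in front of it (mouth 55 mm). End wall 90 mm high. Inside, a steep slope from about 60 mm below the ledge top to a floor 6 mm above the bench.
- buckle_center (a point): Centre, half-way up, of the loose brass buckle: rectangular frame with cross bar and tongue, 60 (its x) by 44 (its y) by 12 mm high, rims 9 mm, 0.13 to 0.25 kg. Starts flat on the ledge, clear of the bar on its +y side, its x within 20 degrees of the stand's x. Slides with about 1 to 2 N.
- bar (a joint): How far the sprung wooden guide bar (18 mm high over the ledge, facing the stand's +y) is pressed in toward the stand's -y, in m: 0 relaxed, 0.005 fully in, then hard. It gives 1 mm per 1.5 N and springs back by itself. The reading is too noisy to steer by.
- mallet: Bystander: hammer-like mallet, 220 mm long, lying on the bench beyond the guide side of the ledge; leave alone.
- spool: Bystander: wooden thread spool, 40 mm wide, 52 mm high, standing on the bench past the ledge's -x end; leave alone.
- wax: Bystander: amber glass wax jar, 60 mm wide, 55 mm high, standing on the bench beside the chute on the guide's side; leave alone.
Not all that is in view belongs to the job. There is more than one size of the part that bears buckle_center; the job needs the smallest.

How it is judged:
By the outcome, as a careful person would: the job done as asked, in the order asked, and still so for the second after the job is handed in, with the robot touching nothing.
It also fails if it takes over 70 s, if anything falls off the work surface, if the arm or the gripper's body presses on something with over 40 N, if the wrist force passes 120 N, or if a joint passes its speed limit or range.

### The arm

A 7-joint arm with a two-finger parallel gripper is mounted at the origin on the work surface. World frame = base frame: x ahead of the robot, y to its left, z up, the work surface at z = 0. Lengths are in m, angles in rad, forces in N, time in s.
With the tool pointing down it reaches from about 0.4 to 0.875 m from the base axis. Payload 6.5 kg.
Tool frame: the origin (TCP) lies on the mounting face of the last link; the fingertips stand 166 mm ahead of it and the grasp point (between the pads) lies 147 mm ahead of it (arm.pinch_z is the distance from the TCP to the grasp point, in m); z points along the fingers, y is the direction in which the jaws open and shut (so a half turn about z gives the same grasp; the last joint's range is limited). The gripper opens to 88 mm and grips with 3 to 60 N. Pads are 18 mm wide; open, the fingers measure 123 mm over their backs; the gripper's body (75 mm by 187 mm) begins 45 mm behind the grasp point.
Start: joints at [1.255, 0.536, -0.004, 1.538, 0.003, 1.067, -0.071], TCP at [0.161, -0.63, 0.405] pointing down, gripper open.
Joint ranges: [-2.7, 2.7], [-0.37, 2.16], [-1.27, 1.26], [0.24, 2.4], [-1.31, 4.45], [0.19, 1.91], [-2.76, 2.76]. Speed limits (rad/s): [2.39, 2.39, 3.14, 3.14, 3.14, 3.14, 3.14].

### API

Orientations are given as a unit quaternion [w, x, y, z].
In Python, from cell import arm, vision gives the robot as it stands.
- The arm moves only by the shell command python3 -m crank 'ROWS' [FORCE]. ROWS is JSON, a list of rows, each an object of numbers: "rx", "ry", "rz": the turn, a rotation vector about the tool's x, y, z in rad; "x", "y", "z": the shift along the tool's x, y, z in cm; "hand": the closure in counts, from 0 (fully open) to 255 (shut). In form: [{"rx": .., "ry": .., "rz": .., "x": .., "y": .., "z": .., "hand": ..}, ...]. A call has 1 to 5 rows; each row is the pose to reach, as a shift and turn from the pose commanded when the call began, along the tool's axes at that moment; what a row does not reach only later rows make up. A row lasts 1/12 s, in which the tool goes at most 41.7 mm and 7.16 degrees, less where a joint would pass 70% of its speed; a pose out of reach is approached as far as the arm can. A call with a gripper value outside its range is refused whole. The fingers move at their own pace and stop on an object; FORCE is the grip in N (left out, the last holds). Time passes only in rows, so rows that repeat a pose let the fingers close. It gives the time, the measured TCP pose, the force and the opening at its end, in the units of the state.
- arm.read_state(): the state, without advancing time (a new reading comes with each control period).
- vision.read_camera(name): name is "side" or "top" or "wrist"; returns a dict with "image" (384x512x3 uint8, blue, green, red), "fx", "fy", "cx", "cy" (pixels), "extrinsics" (4x4, takes a point from camera to world coordinates). Camera axes: x right, y up, looking along -z (the intrinsics and any distortion apply to the point x, -y, -z); pixel columns grow to the right and rows downward; lengths in m; the calibration is good to about 2 mm. A picture is of the moment at which its call begins. There is no depth.
- arm.finish_job(): hands the job in, once; it reports no verdict.
The state is a dict: "clock": time; "qpos": joint angles; "joint_vel": joint speeds; "effort": joint torques, N m; "tool_pos": TCP position; "orientation": TCP orientation; "force": force on the tool from outside, world axes, zero at the start; "wrist_torque": the same for the moment, N m; "width": finger opening in m.
Only numpy, scipy, OpenCV 4.12 (cv2) and the standard library are available. Lean on these libraries where they do the work, as an engineer would, in place of code of your own. Each camera call takes 0.05 s, during which the arm holds its last target.

## Working session

There is one attempt and no reset: what is moved stays moved. The work goes in short steps, Python scripts to look and compute and a shell command to move; the robot and the scene stay as the last step left them, time stands still between calls to the robot, and variables do not carry over. Pictures are saved under pics/ and viewed, and the job is handed in when it is done.

```bash
ls; mkdir -p pics; python3 - <<'E'
from cell import arm, vision
import cv2
s=arm.read_state(); print({k:s[k] for k in s})
for n in ["side","top","wrist"]:
    c=vision.read_camera(n); cv2.imwrite(f"pics/{n}0.png",c["image"]); print(n,c["fx"],c["fy"],c["cx"],c["cy"],c["extrinsics"],[k for k in c])
E
```

```text
pics
{'clock': 0.0, 'qpos': array([ 1.25480534,  0.53717222, -0.00443606,  1.53886508,  0.00257723,
        1.06726747, -0.07120004]), 'joint_vel': array([-2.41459742e-03,  1.89136285e-05,  1.02729068e-03, -8.90711049e-04,
        4.63199312e-04, -1.88850326e-03,  2.68859897e-04]), 'effort': array([ 4.72884603e-04, -5.70978606e+01,  9.91329253e-01, -2.51605117e+01,
       -5.62182628e-02,  1.77157181e-02,  1.42549270e-04]), 'tool_pos': array([ 0.16060677, -0.62951128,  0.40383805]), 'orientation': array([-8.38259125e-04,  9.92206675e-01,  1.24600106e-01, -1.59035343e-04]), 'force': array([ 0.84278988, -0.22450013,  0.25253157]), 'wrist_torque': array([-0.01864569, -0.02151398,  0.01156378]), 'width': 0.0881854582742384}
side 391.10635035030737 391.10635035030737 255.65587621379188 190.4013137557462 [[ 0.93832506  0.24947818 -0.23938821  0.38695308]
 [-0.34534883  0.70977561 -0.61396479 -0.60809042]
 [ 0.01674109  0.65877099  0.75215724  0.7184652 ]
 [ 0.          0.          0.          1.        ]] ['image', 'fx', 'fy', 'cx', 'cy', 'extrinsics']
top 349.28078663270173 349.28078663270173 254.81823867174063 190.0414310967909 [[ 0.01686235  0.99177677 -0.12686408  0.49990263]
 [-0.99983185  0.01581118 -0.00928833 -0.12287251]
 [-0.00720607  0.12699937  0.99187662  0.95474489]
 [ 0.          0.          0.          1.        ]] ['image', 'fx', 'fy', 'cx', 'cy', 'extrinsics']
wrist 317.87416273562303 317.87416273562303 253.59233442481857 189.93246828414084 [[ 0.24733142  0.93024492  0.27105638  0.22980147]
 [-0.96892957  0.23792675  0.06757477 -0.61169659]
 [-0.00163047 -0.27934791  0.96018857  0.38481279]
 [ 0.          0.          0.          1.        ]] ['image', 'fx', 'fy', 'cx', 'cy', 'extrinsics']
```

View pics/side0.png

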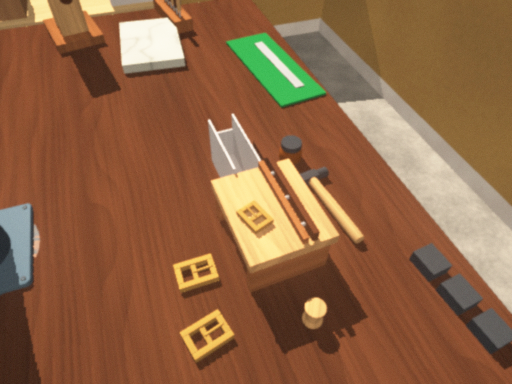

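View pics/top0.png

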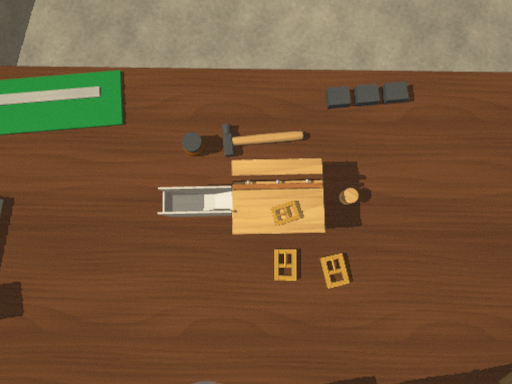

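View pics/wrist0.png

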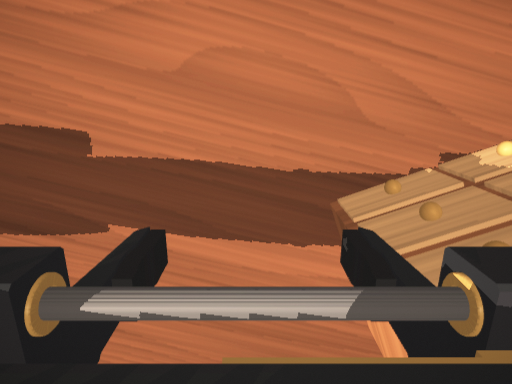

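The top view shows the ledge (cols 232–325, rows 158–235), the bar, the buckle on it at about (286,213), and the chute to the left. Stand +x is therefore roughly world +y, and stand +y is world −x. I'll zoom in to measure.

```bash
python3 - <<'E'
import cv2
t=cv2.imread("pics/top0.png")[150:250,150:340]; cv2.imwrite("pics/topz.png",cv2.resize(t,None,fx=4.2,fy=4.2,interpolation=cv2.INTER_CUBIC))
t=cv2.imread("pics/side0.png")[110:290,190:370]; cv2.imwrite("pics/sidez.png",cv2.resize(t,None,fx=3.3,fy=3.3,interpolation=cv2.INTER_CUBIC))
E
```

```text
(no output)
```

View pics/topz.png

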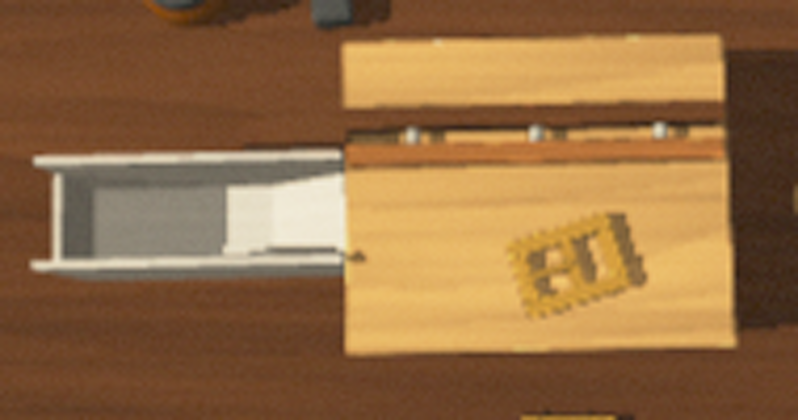

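View pics/sidez.png

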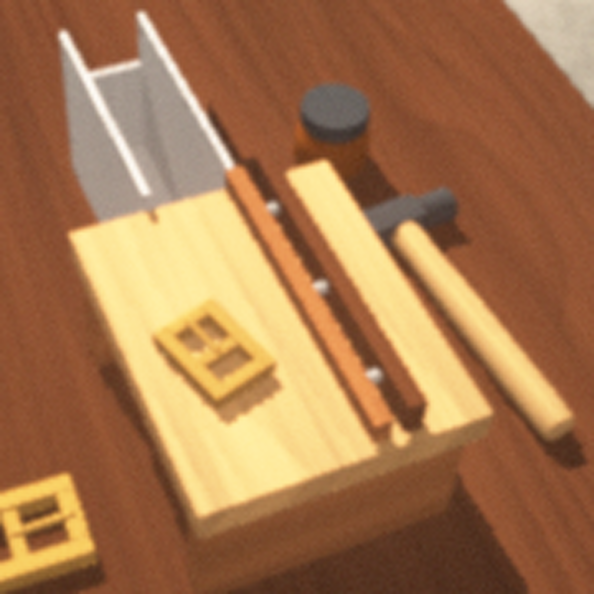

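```bash
cat > h.py <<'E'
import numpy as np, cv2
from cell import arm, vision
def ray(c,u,v,z):
    E=np.array(c["extrinsics"]); d=E[:3,:3]@np.array([(u-c["cx"])/c["fx"],-(v-c["cy"])/c["fy"],-1]); o=E[:3,3]
    return o+d*(z-o[2])/d[2]
def proj(c,p):
    E=np.array(c["extrinsics"]); q=E[:3,:3].T@(np.array(p)-E[:3,3]); return np.array([c["cx"]+c["fx"]*q[0]/-q[2], c["cy"]-c["fy"]*q[1]/-q[2]])
E
python3 - <<'E'
from h import *
t=vision.read_camera("top"); s=vision.read_camera("side")
T=lambda u,v,z: ray(t,149.5+ (u+.5)/4.2,149.5+(v+.5)/4.2,z)
S=lambda u,v,z: ray(s,189.5+(u+.5)/3.3,109.5+(v+.5)/3.3,z)
np.set_printoptions(precision=4,suppress=True)
print("ledge T");
for p in [(343,42),(722,36),(736,348),(345,354)]: print(T(*p,.12))
print("ledge S")
for p in [(325,160),(492,412),(199,525),(70,233)]: print(S(*p,.12))
print("bar T top face edge"); 
for p in [(345,160),(722,155),(345,143),(722,138)]: print(T(*p,.138))
print("bar T base");
for p in [(345,166),(722,160)]: print(T(*p,.12))
print("bar S base line (z .12)");
for p in [(235,195),(373,440)]: print(S(*p,.12))
print("bar S face top edge");
for p in [(228,172),(373,430)]: print(S(*p,.138))
print("chute cheeks T z .134")
for p in [(35,160),(343,153),(33,266),(343,259)]: print(T(*p,.134))
for im,c,n in((t["image"],t,"top"),(s["image"],s,"side")):
    h=cv2.cvtColor(im,cv2.COLOR_BGR2HSV)
    pts=[(286,213),(250,225)] if n=="top" else [(245,215),(270,200)]
    for p in pts: print(n,p,h[p[1]-1:p[1]+2,p[0]-1:p[0]+2].reshape(-1,3).tolist())
    m=cv2.inRange(h,(15,170,100),(32,255,255)); cv2.imwrite(f"pics/m_{n}.png",m)
    cs,_=cv2.findContours(m,cv2.RETR_EXTERNAL,cv2.CHAIN_APPROX_NONE)
    for k in cs:
        if cv2.contourArea(k)>150:
            r=cv2.minAreaRect(k); print(n,r,cv2.contourArea(k))
            b=cv2.boxPoints(r); w=np.array([ray(c,*q,.132) for q in b]); print(w.mean(0),np.linalg.norm(np.diff(w,axis=0),axis=1)); print(w[:,:2])
E
```

```text
ledge T
[ 0.6805 -0.0564  0.12  ]
[ 0.6874 -0.2761  0.12  ]
[ 0.508  -0.2827  0.12  ]
[ 0.5009 -0.0621  0.12  ]
ledge S
[ 0.6773 -0.0548  0.12  ]
[ 0.6856 -0.2731  0.12  ]
[ 0.5059 -0.2854  0.12  ]
[ 0.4993 -0.0625  0.12  ]
bar T top face edge
[ 0.609  -0.0607  0.138 ]
[ 0.6152 -0.2723  0.138 ]
[ 0.6187 -0.0605  0.138 ]
[ 0.6249 -0.2724  0.138 ]
bar T base
[ 0.608  -0.0594  0.12  ]
[ 0.6149 -0.2756  0.12  ]
bar S base line (z .12)
[ 0.6092 -0.0655  0.12  ]
[ 0.6143 -0.2677  0.12  ]
bar S face top edge
[ 0.6056 -0.0611  0.138 ]
[ 0.6102 -0.2721  0.138 ]
chute cheeks T z .134
[0.6068 0.115  0.134 ]
[ 0.6135 -0.0592  0.134 ]
[0.5469 0.113  0.134 ]
[ 0.5536 -0.0607  0.134 ]
top (286, 213) [[19, 180, 191], [19, 176, 172], [18, 163, 160], [19, 180, 181], [19, 183, 181], [19, 174, 188], [19, 174, 166], [19, 179, 199], [19, 182, 205]]
top (250, 225) [[18, 140, 228], [18, 141, 228], [18, 143, 227], [18, 140, 227], [19, 144, 226], [18, 143, 226], [18, 142, 225], [18, 144, 223], [18, 141, 222]]
top ((334.1764831542969, 270.2059020996094), (32.49977493286133, 24.01102638244629), 75.9637603759765
[... 168 characters left out ...]
, 90.0) 674.5
[ 0.433  -0.1878  0.132 ] [0.0511 0.0703 0.0505]
[[ 0.4677 -0.1621]
 [ 0.4686 -0.2131]
 [ 0.3983 -0.2133]
 [ 0.3974 -0.1628]]
top ((284.95001220703125, 212.8500213623047), (18.024982452392578, 25.298221588134766), 71.56504821777344) 410.0
[ 0.5522 -0.187   0.132 ] [0.0599 0.0423 0.0595]
[[ 0.5623 -0.1519]
 [ 0.5822 -0.2084]
 [ 0.542  -0.2219]
 [ 0.5224 -0.1657]]
side (245, 215) [[19, 156, 240], [17, 156, 227], [16, 147, 207], [21, 152, 246], [20, 153, 241], [18, 154, 228], [21, 151, 247], [21, 155, 246], [19, 152, 241]]
side (270, 200) [[23, 108, 252], [23, 105, 252], [23, 106, 252], [22, 105, 252], [23, 105, 252], [23, 106, 252], [22, 105, 252], [22, 106, 252], [23, 105, 252]]
```

```bash
cat >> h.py <<'E'
from scipy.spatial.transform import Rotation as Ro
np.set_printoptions(precision=4,suppress=True)
C=np.array([.593,-.169]); A=1.8*np.pi/180
ex=np.array([-np.sin(A),np.cos(A)]); ey=np.array([-np.cos(A),-np.sin(A)])
def W(x,y,z): return np.r_[C+ex*x/1e3+ey*y/1e3,z]
def S(p): d=np.array(p)[:2]-C; return np.array([d@ex,d@ey])*1e3
def go(x,y,z,yaw):  # target stand mm, TCP z m, tool-x world yaw deg
    s=arm.read_state(); q=s["orientation"]; R=Ro.from_quat([q[1],q[2],q[3],q[0]])
    a=np.radians(yaw); Rt=np.array([[np.cos(a),np.sin(a),0],[np.sin(a),-np.cos(a),0],[0,0,-1]])
    print("now stand",S(s["tool_pos"]),"z",s["tool_pos"][2],"F",s["force"],"w",s["width"],"t",s["clock"])
    print("yaw",np.degrees(np.arctan2(R.as_matrix()[1,0],R.as_matrix()[0,0])),"shift cm",R.as_matrix().T@(W(x,y,z)-s["tool_pos"])*100,"rotvec",(R.inv()*Ro.from_matrix(Rt)).as_rotvec())
E
python3 -c "
from h import *
go(-17,95,.405,1.8)"
```

```text
now stand [-446.8792  446.5911] z 0.4043159853853848 F [-0.0369  0.2627  0.1109] w 0.08799138637984408 t 0.25
yaw 14.317450751744012 shift cm [ 43.6405 -34.3459  -0.0433] rotvec [-0.0008  0.0001  0.2185]
```

```bash
python3 -m crank '[{"x":43.6,"y":-34.3,"rz":0.218,"hand":197},{"x":43.6,"y":-34.3,"rz":0.218,"hand":197},{"x":43.6,"y":-34.3,"rz":0.218,"hand":197},{"x":43.6,"y":-34.3,"rz":0.218,"hand":197},{"x":43.6,"y":-34.3,"rz":0.218,"hand":197}]' 20
python3 -c "
from h import *
go(-17,95,.405,1.8)"
```

```text
now stand [-446.8792  446.5911] z 0.4043159853853848 F [-0.0369  0.2627  0.1109] w 0.08799138637984408 t 0.25
yaw 14.317450751744012 shift cm [ 43.6405 -34.3459  -0.0433] rotvec [-0.0008  0.0001  0.2185]$[0]: bad value
```

```bash
python3 -m crank '[{"rx":0,"ry":0,"rz":0.11,"x":3,"y":-2.4,"z":0,"hand":197}]' 20
```

```text
clock: 0.33
tool_pos: [0.1779, -0.6029, 0.4044]
orientation: [0.002, 0.998, 0.066, -0.002]
force: [-0.1, 0.1, -0.7]
width: 0.0833
```

```bash
python3 -c "
from h import *
go(-17,95,.405,1.8)"
python3 -m crank '[{"rx":0,"ry":0,"rz":0.11,"x":36,"y":-36.5,"z":0,"hand":197},{"rx":0,"ry":0,"rz":0.11,"x":36,"y":-36.5,"z":0,"hand":197},{"rx":0,"ry":0,"rz":0.11,"x":36,"y":-36.5,"z":0,"hand":197},{"rx":0,"ry":0,"rz":0.11,"x":36,"y":-36.5,"z":0,"hand":197},{"rx":0,"ry":0,"rz":0.11,"x":36,"y":-36.5,"z":0,"hand":197}]' 20
python3 -c "
from h import *
go(-17,95,.405,1.8)"
```

```text
now stand [-420.6914  428.5528] z 0.404361197709178 F [-0.0518  0.0525 -0.7073] w 0.08329019661370994 t 0.3333
yaw 7.549875335690639 shift cm [ 37.2312 -36.8234  -0.3412] rotvec [0.0033 0.0042 0.1004]
clock: 0.75
tool_pos: [0.3088, -0.4301, 0.4048]
orientation: [0.0, 1.0, 0.015, 0.0]
force: [0.5, -0.6, 0.4]
width: 0.0503
now stand [-251.997   292.2681] z 0.40477758253507773 F [ 0.5296 -0.553   0.4032] w 0.05027237295397692 t 0.75
yaw 1.7007957609424889 shift cm [ 19.6861 -23.5338  -0.0266] rotvec [ 0.0002 -0.     -0.0017]
```

```bash

python3 -m crank '[{"rx":0,"ry":0,"rz":0,"x":19,"y":-22.9,"z":0,"hand":197},{"rx":0,"ry":0,"rz":0,"x":19,"y":-22.9,"z":0,"hand":197},{"rx":0,"ry":0,"rz":0,"x":19,"y":-22.9,"z":0,"hand":197},{"rx":0,"ry":0,"rz":0,"x":19,"y":-22.9,"z":0,"hand":197},{"rx":0,"ry":0,"rz":0,"x":19,"y":-22.9,"z":0,"hand":197}]' 20
python3 -c "
from h import *
go(-17,95,.405,1.8)"
```

```text
clock: 1.17
tool_pos: [0.437, -0.2659, 0.4049]
orientation: [0.0, 1.0, 0.015, 0.0]
force: [0.7, 0.0, -0.2]
width: 0.0205
now stand [-91.9115 158.9665] z 0.40489773835136567 F [ 0.6586  0.0229 -0.1535] w 0.02045579417792563 t 1.1667
yaw 1.6988397587526356 shift cm [ 6.3834 -7.5024 -0.0113] rotvec [ 0.0003 -0.0002 -0.0018]
```

```bash

python3 -m crank '[{"rx":0,"ry":0,"rz":0,"x":2.6,"y":-3.1,"z":0,"hand":197},{"rx":0,"ry":0,"rz":0,"x":5,"y":-6.3,"z":0,"hand":197},{"rx":0,"ry":0,"rz":0,"x":5.8,"y":-7.4,"z":0,"hand":197},{"rx":0,"ry":0,"rz":0,"x":5.8,"y":-7.4,"z":0,"hand":197}]' 20
python3 - <<'E'
from h import *
go(-17,95,.290,1.8)
for n in ("wrist","top"): cv2.imwrite(f"pics/{n}1.png",vision.read_camera(n)["image"])
E
```

```text
clock: 1.5
tool_pos: [0.4942, -0.1875, 0.4048]
orientation: [-0.001, 1.0, 0.019, 0.001]
force: [-0.4, -0.5, 0.5]
width: 0.0201
now stand [-15.4371  99.3102] z 0.4047775054468331 F [-0.4289 -0.5042  0.4632] w 0.020055919514046016 t 1.5
yaw 2.1368181431193896 shift cm [ 0.414  0.18  11.478] rotvec [-0.0019 -0.0014  0.0059]
```

View pics/wrist1.png

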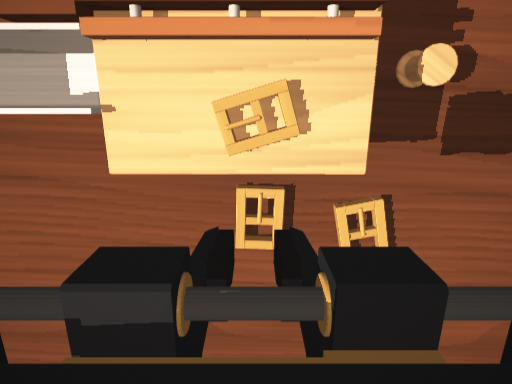

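View pics/top1.png

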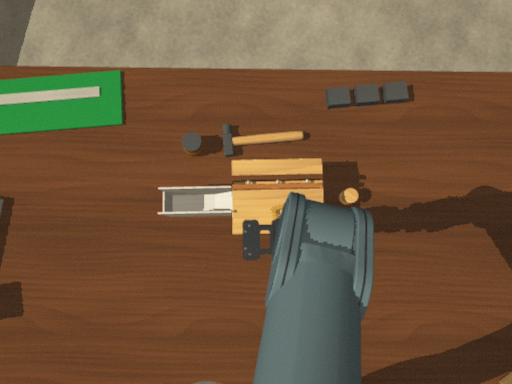

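The wrist view shows the ledge, bar, buckle and chute without occlusion. The bar base is at rows 38–40 and the buckle corners are at about (211,100), (288,80), (300,135), (230,155). I'll measure from it.

```bash
python3 - <<'E'
from h import *
w=vision.read_camera("wrist"); im=w["image"]
for n,u,v,z in [("ledge+x front",109,174,.12),("ledge-x front",367,174,.12),("barbase+x",94,40,.12),("barbase-x",378,38,.12),("cheek front in",100,110,.134),("cheek back in",85,25,.134),("bk",211,100,.132),("bk",288,80,.132),("bk",300,135,.132),("bk",230,155,.132)]:
    p=ray(w,u,v,z); print(n,p,S(p))
g=cv2.cvtColor(im,cv2.COLOR_BGR2HSV)
for r in range(12,48,2): print(r, im[r,180].tolist(), im[r,290].tolist())
cv2.imwrite("pics/wz.png",cv2.resize(im[0:190,60:400],None,fx=2.3,fy=2.3,interpolation=cv2.INTER_CUBIC))
E
```

```text
ledge+x front [ 0.4963 -0.0679  0.12  ] [104.057   93.4582]
ledge-x front [ 0.5031 -0.289   0.12  ] [-117.0724   93.63  ]
barbase+x [ 0.6015 -0.0666  0.12  ] [102.0677 -11.6945]
barbase-x [ 0.6096 -0.2834  0.12  ] [-114.9003  -12.9613]
cheek front in [ 0.5502 -0.0723  0.134 ] [97.9791 39.7142]
cheek back in [ 0.6091 -0.0678  0.134 ] [100.6906 -19.3025]
bk [ 0.5602 -0.1572  0.132 ] [12.7816 32.4037]
bk [ 0.5765 -0.2154  0.132 ] [-45.8525  17.9262]
bk [ 0.5357 -0.2274  0.132 ] [-56.5581  59.076 ]
bk [ 0.5181 -0.1722  0.132 ] [-0.8786 74.9923]
12 [89, 148, 221] [74, 125, 212]
14 [79, 136, 227] [74, 128, 217]
16 [79, 137, 227] [80, 135, 226]
18 [80, 137, 227] [82, 140, 230]
20 [81, 138, 228] [82, 140, 230]
22 [80, 138, 227] [84, 144, 232]
24 [81, 139, 228] [83, 142, 231]
26 [82, 139, 228] [82, 141, 230]
28 [82, 138, 228] [80, 137, 227]
30 [57, 98, 170] [45, 76, 134]
32 [32, 53, 90] [29, 49, 84]
34 [31, 53, 91] [66, 110, 168]
36 [139, 216, 251] [140, 215, 251]
38 [141, 217, 251] [139, 214, 250]
40 [140, 216, 251] [138, 212, 250]
42 [143, 218, 252] [135, 210, 250]
44 [140, 217, 251] [132, 206, 248]
46 [141, 217, 251] [131, 206, 248]
```

View pics/wz.png

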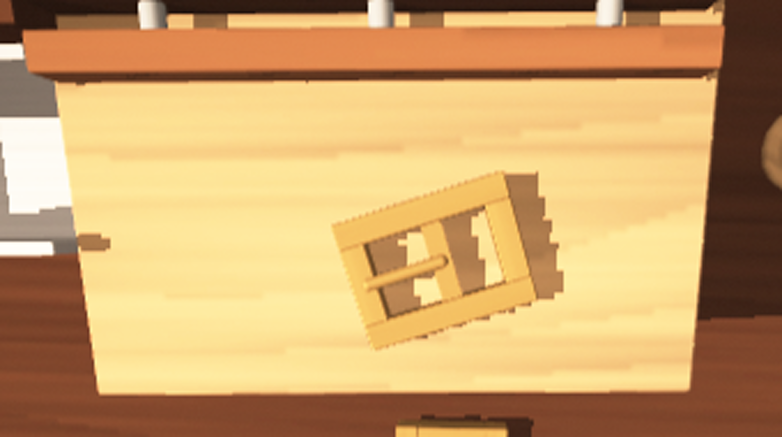

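```bash

python3 -m crank '[{"rx":0,"ry":0,"rz":0,"x":0,"y":0.1,"z":4,"hand":197},{"rx":0,"ry":0,"rz":0,"x":0,"y":0.1,"z":8,"hand":197},{"rx":0,"ry":0,"rz":0,"x":0,"y":0.1,"z":10.5,"hand":197},{"rx":0,"ry":0,"rz":0,"x":0,"y":0.1,"z":11.4,"hand":197},{"rx":0,"ry":0,"rz":0,"x":0,"y":0.1,"z":11.4,"hand":197}]' 20
python3 - <<'E'
from h import *
go(-17,85,.290,1.8)
for n in ("wrist","side"): cv2.imwrite(f"pics/{n}2.png",vision.read_camera(n)["image"])
go(-17,85,.290,1.8)
E
```

```text
clock: 2.07
tool_pos: [0.4904, -0.1942, 0.2889]
orientation: [-0.0, 1.0, 0.014, -0.002]
force: [0.3, 0.3, 0.5]
width: 0.0198
now stand [-21.9346 103.3046] z 0.28888773055762784 F [0.281  0.3436 0.5483] w 0.01979187286902335 t 2.0667
yaw 1.5704193703432827 shift cm [ 1.828  -0.5009 -0.119 ] rotvec [-0.0008  0.0045 -0.004 ]
now stand [-21.8498 101.5505] z 0.291811237916922 F [0.144  0.1761 0.3153] w 0.019963159263509316 t 2.1667
yaw 1.6197616507380468 shift cm [ 1.6533 -0.4903  0.1826] rotvec [ 0.0009 -0.0011 -0.0031]
```

View pics/wrist2.png

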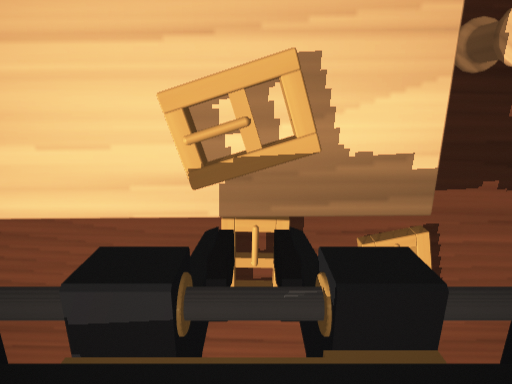

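View pics/side2.png

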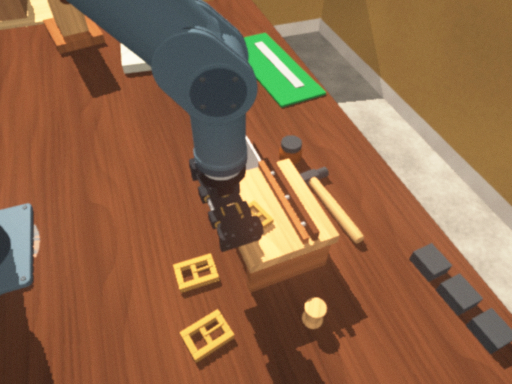

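```bash

python3 -m crank '[{"rx":0,"ry":0,"rz":0,"x":0.7,"y":-0.5,"z":0.2,"hand":197},{"rx":0,"ry":0,"rz":0,"x":1.4,"y":-0.5,"z":0.2,"hand":197},{"rx":0,"ry":0,"rz":0,"x":1.9,"y":-0.5,"z":0.2,"hand":197},{"rx":0,"ry":0,"rz":0,"x":2.3,"y":-0.5,"z":0.2,"hand":197},{"rx":0,"ry":0,"rz":0,"x":2.6,"y":-0.5,"z":0.2,"hand":197}]' 20
python3 - <<'E'
from h import *
go(-17,65,.290,1.8)
E
python3 -m crank '[{"rx":0,"ry":0,"rz":0,"x":0.3,"y":0,"z":0,"hand":197},{"rx":0,"ry":0,"rz":0,"x":0.6,"y":0,"z":0,"hand":197},{"rx":0,"ry":0,"rz":0,"x":0.9,"y":0,"z":0,"hand":197},{"rx":0,"ry":0,"rz":0,"x":1.2,"y":0,"z":0,"hand":197},{"rx":0,"ry":0,"rz":0,"x":1.5,"y":0,"z":0,"hand":197}]' 20
python3 - <<'E'
from h import *
cv2.imwrite("pics/wrist3.png",vision.read_camera("wrist")["image"])
go(-17,65,.290,1.8)
E
```

```text
clock: 2.58
tool_pos: [0.5186, -0.187, 0.2891]
orientation: [0.0, 1.0, 0.015, 0.0]
force: [-1.3, 0.2, 1.4]
width: 0.0196
now stand [-15.6373  74.9543] z 0.28913273073138424 F [-1.2932  0.2443  1.3505] w 0.01957312296759918 t 2.5833
yaw 1.7399191957023081 shift cm [ 0.9956  0.1352 -0.0863] rotvec [ 0.0002 -0.0004 -0.001 ]
clock: 3.0
tool_pos: [0.5331, -0.1867, 0.2887]
orientation: [-0.0, 1.0, 0.015, -0.0]
force: [-0.7, 0.3, 0.0]
width: 0.02
now stand [-15.7938  59.9137] z 0.28873737740958283 F [-0.5206 -0.091   0.607 ] w 0.02015394416878618 t 3.05
yaw 1.7173097380394278 shift cm [-0.5084  0.1214 -0.1266] rotvec [ 0.     -0.0007 -0.0014]
```

View pics/wrist3.png

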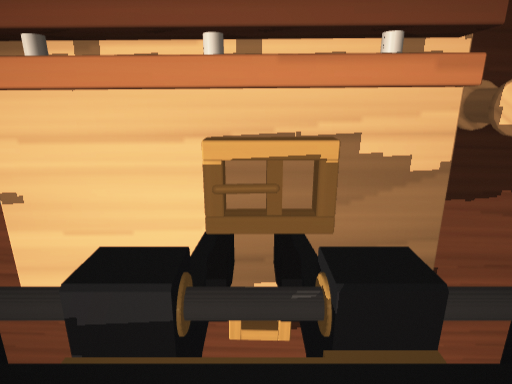

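```bash
python3 - <<'E'
from h import *
w=vision.read_camera("wrist"); im=w["image"].astype(float)
g=im.sum(2)
def edge(cols,r0,r1,z,name):
    P=[]
    for c in cols:
        d=np.abs(np.diff(g[r0:r1,c])); k=d.argmax(); P.append(ray(w,c,r0+k+.5,z))
    P=np.array([S(p) for p in P]); f=np.polyfit(P[:,0],P[:,1],1); res=P[:,1]-np.polyval(f,P[:,0]); ok=abs(res)<1.5
    f=np.polyfit(P[ok,0],P[ok,1],1); print(name,"slope deg",np.degrees(f[0]),"y at mean",np.polyval(f,P[ok,0].mean()),"x",P[:,0].min(),P[:,0].max(),ok.mean(),np.std(res[ok]))
edge(range(20,460,8),78,94,.12,"bar base")
edge(range(20,460,8),78,94,.138,"bar top")
edge(range(212,332,4),134,148,.132,"buckle far edge")
g0=g
for c in (240,300): print(c,[(r,int(g[r,c])) for r in range(132,164,2)], [(r,int(g[r,c])) for r in range(208,240,2)])
E
```

```text
bar base slope deg 0.31213354613522204 y at mean -14.981275890971833 x -104.868198051845 89.22671587327085 1.0 0.12331983041069533
bar top slope deg 0.31213354613521527 y at mean -14.565271644953901 x -94.15609128759374 76.5943899039593 1.0 0.10848774940703938
buckle far edge slope deg -0.6571100887415855 y at mean 4.968342458186322 x -47.771356929194354 2.0763259355372234 1.0 0.8863324604650639
240 [(132, 399), (134, 271), (136, 265), (138, 180), (140, 316), (142, 455), (144, 467), (146, 469), (148, 463), (150, 466), (152, 462), (154, 466), (156, 468), (158, 456), (160, 306), (162, 306)] [(208, 258), (210, 181), (212, 185), (214, 180), (216, 203), (218, 235), (220, 240), (222, 236), (224, 233), (226, 238), (228, 239), (230, 239), (232, 238), (234, 304), (236, 328), (238, 328)]
300 [(132, 530), (134, 273), (136, 254), (138, 181), (140, 313), (142, 453), (144, 462), (146, 459), (148, 460), (150, 459), (152, 461), (154, 462), (156, 357), (158, 232), (160, 262), (162, 303)] [(208, 248), (210, 174), (212, 186), (214, 180), (216, 199), (218, 238), (220, 240), (222, 237), (224, 236), (226, 236), (228, 237), (230, 237), (232, 236), (234, 85), (236, 52), (238, 50)]
```

```bash

python3 -m crank '[{"rx":0,"ry":0,"rz":-0.003,"x":0.3,"y":0.02,"z":-0.1,"hand":197},{"rx":0,"ry":0,"rz":-0.007,"x":0.6,"y":0.02,"z":-0.1,"hand":197},{"rx":0,"ry":0,"rz":-0.007,"x":0.9,"y":0.03,"z":-0.1,"hand":197},{"rx":0,"ry":0,"rz":-0.007,"x":1.2,"y":0.03,"z":-0.1,"hand":197},{"rx":0,"ry":0,"rz":-0.007,"x":1.5,"y":0.04,"z":-0.1,"hand":197}]' 20
python3 -m crank '[{"rx":0,"ry":0,"rz":0,"x":0.1,"y":0,"z":0,"hand":197},{"rx":0,"ry":0,"rz":0,"x":0.2,"y":0,"z":0,"hand":197},{"rx":0,"ry":0,"rz":0,"x":0.25,"y":0,"z":0,"hand":197},{"rx":0,"ry":0,"rz":0,"x":0.25,"y":0,"z":0,"hand":197}]' 20
python3 - <<'E'
from h import *
cv2.imwrite("pics/wrist4.png",vision.read_camera("wrist")["image"])
go(-17,35,.290,2.1)
E
```

```text
clock: 3.52
tool_pos: [0.5481, -0.1867, 0.2897]
orientation: [0.0, 1.0, 0.018, -0.0]
force: [-2.3, 0.9, 0.8]
width: 0.0199
clock: 3.85
tool_pos: [0.5504, -0.1866, 0.2897]
orientation: [0.0, 1.0, 0.018, 0.0]
force: [-0.6, 0.6, 0.4]
width: 0.0199
now stand [-16.2628  43.1437] z 0.28971787124244053 F [-0.6311  0.7517 -0.0061] w 0.02030572294838952 t 3.9
yaw 2.1092799092461765 shift cm [ 0.814   0.0781 -0.028 ] rotvec [ 0.0001 -0.0002  0.0002]
```

View pics/wrist4.png

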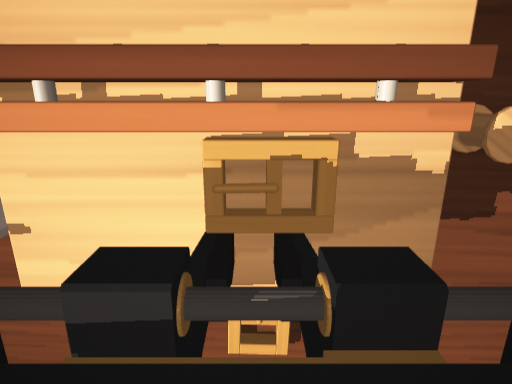

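The buckle (cols 204–338, rows 138–232) is square to the bar, with a gap of about 4 mm. Next I'll creep in, reading force at each step.

```bash
f(){ python3 -c "
from h import *
s=arm.read_state(); print(S(s['tool_pos']),'Fy_stand',(s['force'][:2]@ey).round(2),'F',s['force'])"; }
python3 -m crank '[{"rx":0,"ry":0,"rz":0,"x":0.1,"y":0,"z":0,"hand":197},{"rx":0,"ry":0,"rz":0,"x":0.2,"y":0,"z":0,"hand":197},{"rx":0,"ry":0,"rz":0,"x":0.3,"y":0,"z":0,"hand":197}]' >/dev/null; f
python3 -m crank '[{"rx":0,"ry":0,"rz":0,"x":0.05,"y":0,"z":0,"hand":197},{"rx":0,"ry":0,"rz":0,"x":0.1,"y":0,"z":0,"hand":197}]' >/dev/null; f
python3 -m crank '[{"rx":0,"ry":0,"rz":0,"x":0.05,"y":0,"z":0,"hand":197},{"rx":0,"ry":0,"rz":0,"x":0.1,"y":0,"z":0,"hand":197}]' >/dev/null; f
python3 - <<'E'
from h import *
cv2.imwrite("pics/wrist5.png",vision.read_camera("wrist")["image"])
E
```

```text
[-16.2429  40.1567] Fy_stand 0.71 F [-0.6958 -0.3839  0.3641]
[-16.2168  39.1532] Fy_stand 1.08 F [-1.0567 -0.7315  0.7556]
[-16.2226  38.3984] Fy_stand 2.76 F [-2.746  -0.5079  1.9039]
```

View pics/wrist5.png

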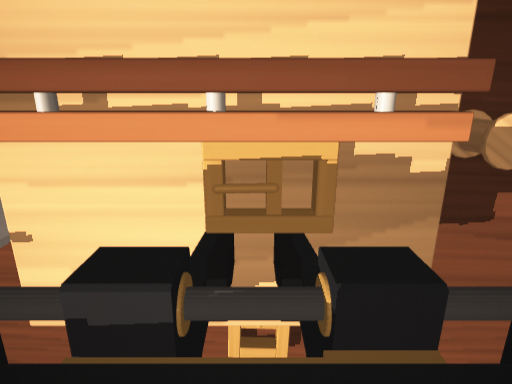

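```bash
f(){ python3 -c "
from h import *
s=arm.read_state(); print(S(s['tool_pos']),'Fy_stand',(s['force'][:2]@ey).round(2),'F',s['force'])"; }
python3 -m crank '[{"rx":0,"ry":0,"rz":0,"x":0.05,"y":0,"z":0,"hand":197},{"rx":0,"ry":0,"rz":0,"x":0.1,"y":0,"z":0,"hand":197},{"rx":0,"ry":0,"rz":0,"x":0.1,"y":0,"z":0,"hand":197}]' >/dev/null; f
python3 -m crank '[{"rx":0,"ry":0,"rz":0,"x":0.05,"y":0,"z":0,"hand":197},{"rx":0,"ry":0,"rz":0,"x":0.1,"y":0,"z":0,"hand":197},{"rx":0,"ry":0,"rz":0,"x":0.1,"y":0,"z":0,"hand":197}]' >/dev/null; f
python3 - <<'E'
from h import *
cv2.imwrite("pics/wrist6.png",vision.read_camera("wrist")["image"])
E
f
```

```text
[-16.2219  37.545 ] Fy_stand 4.57 F [-4.5743 -0.0914  3.2773]
[-16.2518  36.7443] Fy_stand 5.84 F [-5.8462  0.0272  3.807 ]
[-16.2561  36.7348] Fy_stand 6.48 F [-6.4768 -0.0848  4.5112]
```

View pics/wrist6.png

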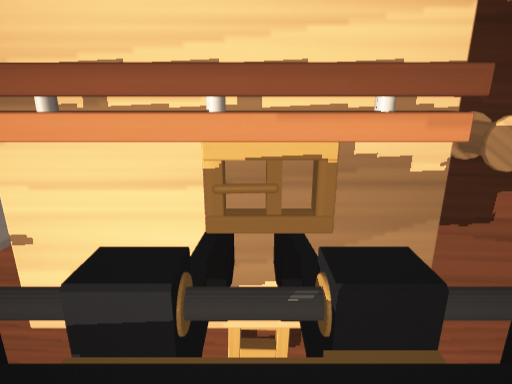

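```bash

python3 -m crank '[{"rx":0,"ry":0,"rz":0,"x":-0.1,"y":0,"z":0,"hand":197},{"rx":0,"ry":0,"rz":0,"x":-0.2,"y":0,"z":0,"hand":197},{"rx":0,"ry":0,"rz":0,"x":-0.3,"y":0,"z":0,"hand":197},{"rx":0,"ry":0,"rz":0,"x":-0.5,"y":0,"z":0,"hand":197},{"rx":0,"ry":0,"rz":0,"x":-1.5,"y":0,"z":0,"hand":197}]' 20
python3 -m crank '[{"rx":0,"ry":0,"rz":0,"x":-1,"y":0,"z":-1,"hand":197},{"rx":0,"ry":0,"rz":0,"x":-2,"y":0,"z":-4,"hand":197},{"rx":0,"ry":0,"rz":0,"x":-3,"y":0,"z":-6,"hand":197},{"rx":0,"ry":0,"rz":0,"x":-4,"y":0,"z":-6,"hand":197},{"rx":0,"ry":0,"rz":0,"x":-4,"y":0,"z":-6,"hand":197}]' 20
python3 - <<'E'
from h import *
w=vision.read_camera("wrist"); cv2.imwrite("pics/wrist7.png",w["image"])
go(-70,10,.350,92.1); go(-70,10,.35,-87.9)
print(arm.read_state()["qpos"])
E
```

```text
clock: 5.5
tool_pos: [0.5436, -0.1865, 0.29]
orientation: [0.0, 1.0, 0.019, 0.002]
force: [-0.1, 0.1, 0.3]
width: 0.0199
clock: 5.92
tool_pos: [0.5007, -0.1889, 0.3505]
orientation: [0.001, 1.0, 0.018, 0.0]
force: [-0.9, -0.9, -0.2]
width: 0.0199
now stand [-16.7003  92.2787] z 0.3496256675225846 F [ 0.8236  0.6139 -0.1173] w 0.020085263042249005 t 5.9667
yaw 2.0641240937165994 shift cm [ 8.2032  5.3679 -0.0359] rotvec [ 0.0002  0.0003 -1.5714]
now stand [-16.7003  92.2787] z 0.3496256675225846 F [ 0.8236  0.6139 -0.1173] w 0.020085263042249005 t 5.9667
yaw 2.0641240937165994 shift cm [ 8.2032  5.3679 -0.0359] rotvec [ 0.0003 -0.0002  1.5702]
[ 0.4067  0.4198 -0.1653  1.8838  0.0903  0.845  -1.3392]
```

View pics/wrist7.png

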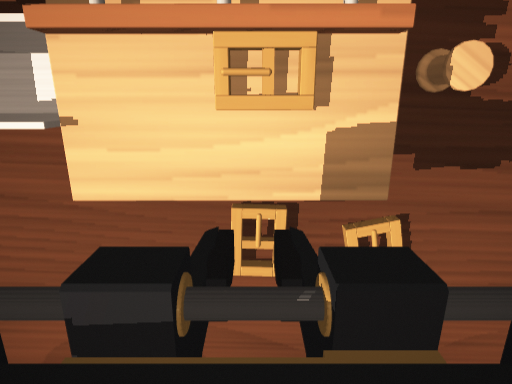

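```bash

python3 -m crank '[{"rx":0,"ry":0,"rz":-0.12,"x":0,"y":2,"z":0,"hand":255},{"rx":0,"ry":0,"rz":-0.24,"x":2,"y":4,"z":0,"hand":255},{"rx":0,"ry":0,"rz":-0.36,"x":4,"y":5.4,"z":0,"hand":255},{"rx":0,"ry":0,"rz":-0.48,"x":7,"y":5.4,"z":0,"hand":255},{"rx":0,"ry":0,"rz":-0.6,"x":8,"y":5.4,"z":0,"hand":255}]' 10
python3 -m crank '[{"rx":0,"ry":0,"rz":-0.12,"x":0,"y":0,"z":0,"hand":255},{"rx":0,"ry":0,"rz":-0.24,"x":0,"y":0,"z":0,"hand":255},{"rx":0,"ry":0,"rz":-0.36,"x":0,"y":0,"z":0,"hand":255},{"rx":0,"ry":0,"rz":-0.48,"x":0,"y":0,"z":0,"hand":255},{"rx":0,"ry":0,"rz":-0.6,"x":0,"y":0,"z":0,"hand":255}]' 10
python3 -m crank '[{"rx":0,"ry":0,"rz":-0.12,"x":0,"y":0,"z":0,"hand":255},{"rx":0,"ry":0,"rz":-0.24,"x":0,"y":0,"z":0,"hand":255},{"rx":0,"ry":0,"rz":-0.36,"x":0,"y":0,"z":0,"hand":255},{"rx":0,"ry":0,"rz":-0.36,"x":0,"y":0,"z":0,"hand":255}]' 10
python3 - <<'E'
from h import *
w=vision.read_camera("wrist"); cv2.imwrite("pics/wrist8.png",w["image"])
cv2.imwrite("pics/top8.png",vision.read_camera("top")["image"])
go(-70,10,.290,92.1)
print(arm.read_state()["qpos"])
E
```

```text
clock: 6.38
tool_pos: [0.587, -0.2396, 0.3481]
orientation: [-0.0, 0.949, 0.316, 0.001]
force: [-0.0, 0.4, 0.2]
width: 0.0009
clock: 6.8
tool_pos: [0.5843, -0.2391, 0.3479]
orientation: [-0.001, 0.813, 0.582, -0.0]
force: [0.7, -0.2, -0.8]
width: 0.0006
clock: 7.13
tool_pos: [0.5842, -0.2393, 0.3479]
orientation: [-0.001, 0.696, 0.718, 0.0]
force: [0.1, 0.2, -0.0]
width: 0.0007
now stand [-69.9512  10.9439] z 0.34847227331591957 F [-0.1557 -0.1377 -0.0987] w 0.0004115489071805084 t 7.2333
yaw 91.28334909733644 shift cm [-0.0121  0.1008  5.8471] rotvec [-0.0011 -0.0014 -0.0143]
[ 0.6631  0.6193 -0.4995  1.6149  0.3365  0.9957  0.079 ]
```

View pics/wrist8.png

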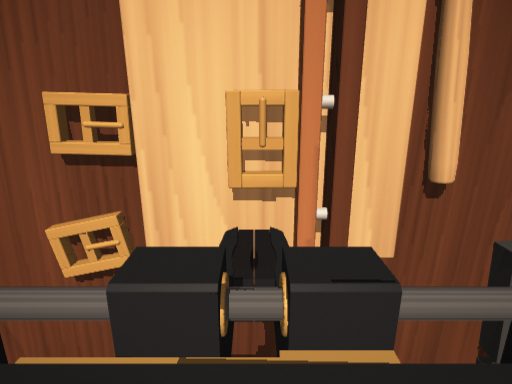

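View pics/top8.png

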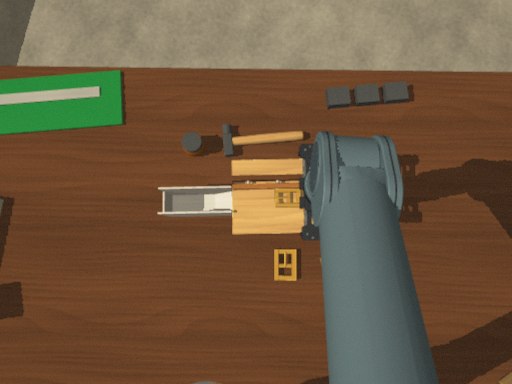

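```bash

python3 -m crank '[{"rx":0,"ry":0,"rz":-0.014,"x":-0.2,"y":0.1,"z":3,"hand":255},{"rx":0,"ry":0,"rz":-0.014,"x":-0.2,"y":0.1,"z":5,"hand":255},{"rx":0,"ry":0,"rz":-0.014,"x":-0.2,"y":0.1,"z":5.8,"hand":255},{"rx":0,"ry":0,"rz":-0.014,"x":-0.2,"y":0.1,"z":5.8,"hand":255}]' 10
python3 - <<'E'
from h import *
w=vision.read_camera("wrist"); cv2.imwrite("pics/wrist9.png",w["image"])
go(-60,10,.290,92.1)
E
```

```text
clock: 7.57
tool_pos: [0.5845, -0.241, 0.2893]
orientation: [-0.002, 0.693, 0.72, -0.001]
force: [0.5, -1.1, -0.0]
width: 0.0006
now stand [-71.7522  10.0202] z 0.2909949996270027 F [ 0.8082 -0.5201 -0.6656] w 0.0003654301000400727 t 7.6167
yaw 92.21417961822569 shift cm [1.1751 0.0107 0.1005] rotvec [-0.0016 -0.0009  0.002 ]
```

View pics/wrist9.png

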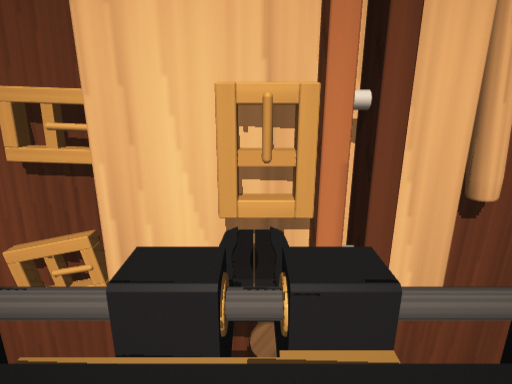

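```bash
f(){ python3 -c "
from h import *
s=arm.read_state(); print(S(s['tool_pos']),'z',s['tool_pos'][2],'Fx',(s['force'][:2]@ex).round(2),'Fy',(s['force'][:2]@ey).round(2),s['force'][2])"; }
python3 -m crank '[{"rx":0,"ry":0,"rz":0,"x":0.3,"y":0,"z":0.1,"hand":255},{"rx":0,"ry":0,"rz":0,"x":0.6,"y":0,"z":0.1,"hand":255},{"rx":0,"ry":0,"rz":0,"x":0.9,"y":0,"z":0.1,"hand":255},{"rx":0,"ry":0,"rz":0,"x":1.2,"y":0,"z":0.1,"hand":255},{"rx":0,"ry":0,"rz":0,"x":1.5,"y":0.02,"z":0.1,"hand":255}]' >/dev/null; f
python3 -m crank '[{"rx":0,"ry":0,"rz":0,"x":0.3,"y":0.01,"z":0,"hand":255},{"rx":0,"ry":0,"rz":0,"x":0.6,"y":0.02,"z":0,"hand":255},{"rx":0,"ry":0,"rz":0,"x":0.9,"y":0.03,"z":0,"hand":255},{"rx":0,"ry":0,"rz":0,"x":1.2,"y":0.04,"z":0,"hand":255},{"rx":0,"ry":0,"rz":0,"x":1.5,"y":0.05,"z":0,"hand":255}]' >/dev/null; f
python3 - <<'E'
from h import *
w=vision.read_camera("wrist"); cv2.imwrite("pics/wrist10.png",w["image"])
E
```

```text
[-57.2387   9.6581] z 0.29155834260765845 Fx -1.25 Fy -0.28 1.3570310004209152
[-41.7954   9.479 ] z 0.29071655883264214 Fx -1.29 Fy 0.01 1.0610765879699922
```

View pics/wrist10.png

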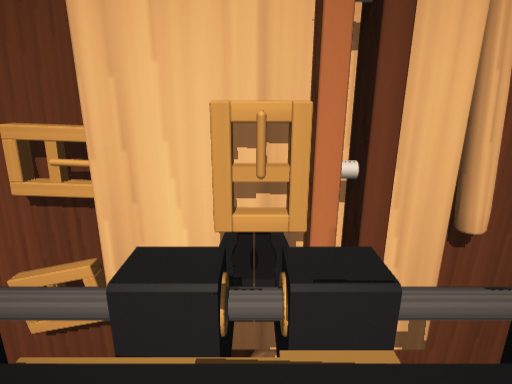

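```bash
python3 - <<'E'
import cv2,numpy as np
a=[cv2.resize(cv2.imread(f"pics/wrist{n}.png")[70:240,200:360],None,fx=2.4,fy=3,interpolation=cv2.INTER_NEAREST) for n in (9,10)]
cv2.imwrite("pics/cmp.png",np.hstack(a))
E
```

```text
(no output)
```

View pics/cmp.png

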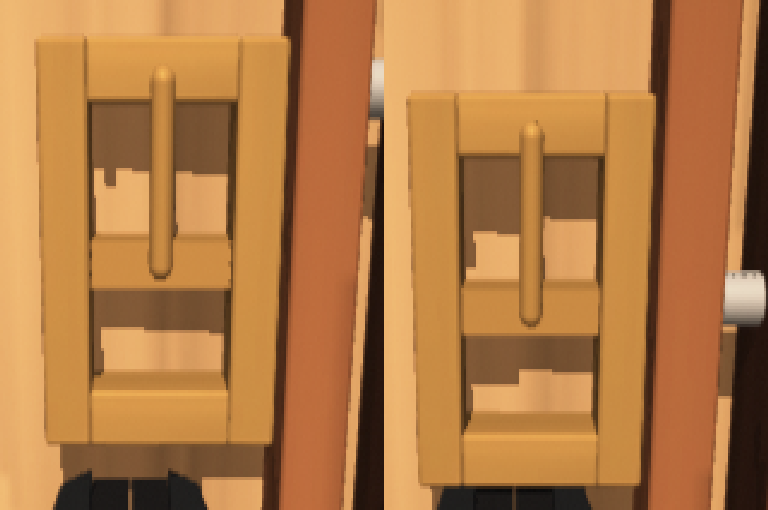

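The buckle is flush with the bar and sliding; the measured push force is about 1.3 N. I'll continue.

```bash
f(){ python3 -c "
from h import *
s=arm.read_state(); print(S(s['tool_pos']),'z',s['tool_pos'][2],'Fx',(s['force'][:2]@ex).round(2),'Fy',(s['force'][:2]@ey).round(2),s['force'][2])"; }
python3 -m crank '[{"rx":0,"ry":0,"rz":0,"x":0.4,"y":0.03,"z":0,"hand":255},{"rx":0,"ry":0,"rz":0,"x":0.8,"y":0.05,"z":0,"hand":255},{"rx":0,"ry":0,"rz":0,"x":1.2,"y":0.07,"z":0,"hand":255},{"rx":0,"ry":0,"rz":0,"x":1.6,"y":0.09,"z":0,"hand":255},{"rx":0,"ry":0,"rz":0,"x":2.0,"y":0.11,"z":0,"hand":255}]' >/dev/null; f
python3 -m crank '[{"rx":0,"ry":0,"rz":0,"x":0.4,"y":0.01,"z":0,"hand":255},{"rx":0,"ry":0,"rz":0,"x":0.8,"y":0.02,"z":0,"hand":255},{"rx":0,"ry":0,"rz":0,"x":1.2,"y":0.03,"z":0,"hand":255},{"rx":0,"ry":0,"rz":0,"x":1.6,"y":0.04,"z":0,"hand":255},{"rx":0,"ry":0,"rz":0,"x":2.0,"y":0.05,"z":0,"hand":255}]' >/dev/null; f
python3 - <<'E'
from h import *
w=vision.read_camera("wrist"); cv2.imwrite("pics/wrist11.png",w["image"])
E
```

```text
[-21.6277   8.7324] z 0.2905821759561048 Fx -1.81 Fy 0.98 1.1689178602482388
[-1.5089  8.2901] z 0.2905839622065021 Fx -1.5 Fy 0.31 0.32547949376411134
```

View pics/wrist11.png

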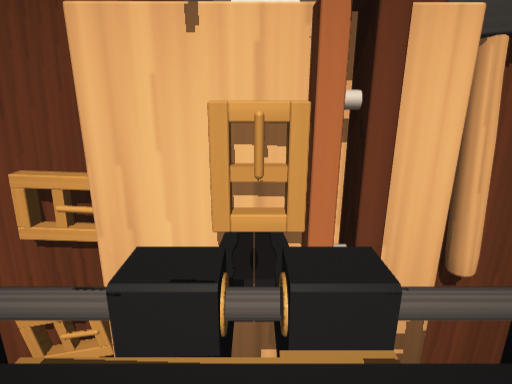

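```bash
f(){ python3 -c "
from h import *
s=arm.read_state(); print(S(s['tool_pos']),'z',s['tool_pos'][2],'Fx',(s['force'][:2]@ex).round(2),'Fy',(s['force'][:2]@ey).round(2),s['force'][2])"; }
python3 -m crank '[{"rx":0,"ry":0,"rz":0,"x":0.4,"y":0.01,"z":0,"hand":255},{"rx":0,"ry":0,"rz":0,"x":0.8,"y":0.02,"z":0,"hand":255},{"rx":0,"ry":0,"rz":0,"x":1.2,"y":0.03,"z":0,"hand":255},{"rx":0,"ry":0,"rz":0,"x":1.6,"y":0.04,"z":0,"hand":255},{"rx":0,"ry":0,"rz":0,"x":2.0,"y":0.05,"z":0,"hand":255}]' >/dev/null; f
python3 -m crank '[{"rx":0,"ry":0,"rz":0,"x":0.4,"y":0.01,"z":0,"hand":255},{"rx":0,"ry":0,"rz":0,"x":0.8,"y":0.02,"z":0,"hand":255},{"rx":0,"ry":0,"rz":0,"x":1.2,"y":0.03,"z":0,"hand":255},{"rx":0,"ry":0,"rz":0,"x":1.6,"y":0.04,"z":0,"hand":255},{"rx":0,"ry":0,"rz":0,"x":2.0,"y":0.05,"z":0,"hand":255}]' >/dev/null; f
python3 - <<'E'
from h import *
w=vision.read_camera("wrist"); cv2.imwrite("pics/wrist12.png",w["image"])
E
```

```text
[18.3581  7.9342] z 0.2907235161807309 Fx -1.46 Fy 0.41 0.7682334656986205
[38.3498  7.5796] z 0.2906963583658819 Fx -1.88 Fy 1.18 -0.07309754697886955
```

View pics/wrist12.png

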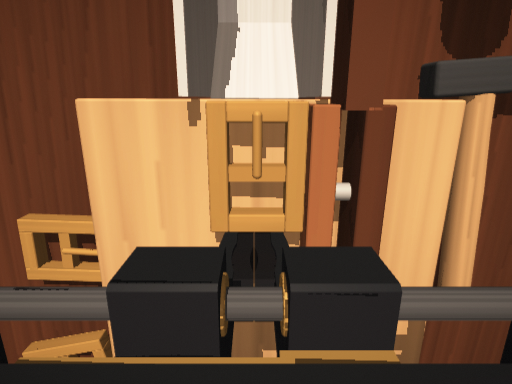

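```bash
f(){ python3 -c "
from h import *
s=arm.read_state(); print(S(s['tool_pos']),'z',s['tool_pos'][2],'Fx',(s['force'][:2]@ex).round(2),'Fy',(s['force'][:2]@ey).round(2),s['force'][2])"; }
python3 -m crank '[{"rx":0,"ry":0,"rz":0,"x":0.4,"y":0.01,"z":0,"hand":255},{"rx":0,"ry":0,"rz":0,"x":0.8,"y":0.02,"z":0,"hand":255},{"rx":0,"ry":0,"rz":0,"x":1.2,"y":0.03,"z":0,"hand":255},{"rx":0,"ry":0,"rz":0,"x":1.6,"y":0.04,"z":0,"hand":255},{"rx":0,"ry":0,"rz":0,"x":2.0,"y":0.05,"z":0,"hand":255}]' >/dev/null; f
python3 -m crank '[{"rx":0,"ry":0,"rz":0,"x":0.3,"y":0,"z":0,"hand":255},{"rx":0,"ry":0,"rz":0,"x":0.6,"y":0,"z":0,"hand":255},{"rx":0,"ry":0,"rz":0,"x":0.9,"y":0,"z":0,"hand":255},{"rx":0,"ry":0,"rz":0,"x":1.2,"y":0,"z":0,"hand":255},{"rx":0,"ry":0,"rz":0,"x":1.5,"y":0,"z":0,"hand":255}]' >/dev/null; f
python3 - <<'E'
from h import *
w=vision.read_camera("wrist"); cv2.imwrite("pics/wrist13.png",w["image"])
E
```

```text
[58.3192  7.249 ] z 0.2907478712800169 Fx -2.86 Fy 1.05 0.6452395282174176
[73.1263  7.3409] z 0.2907623953483609 Fx -1.95 Fy 0.58 1.8302014157824937
```

View pics/wrist13.png

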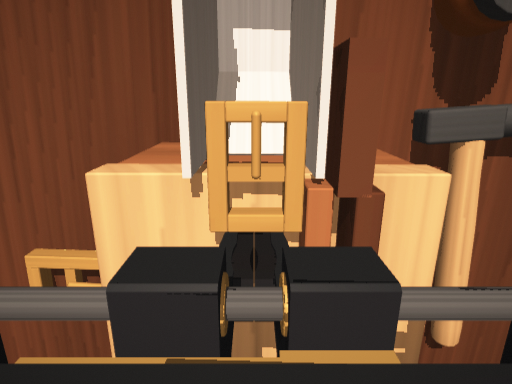

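```bash
f(){ python3 -c "
from h import *
s=arm.read_state(); print(S(s['tool_pos']),'z',s['tool_pos'][2],'Fx',(s['force'][:2]@ex).round(2),'Fy',(s['force'][:2]@ey).round(2),s['force'][2])"; }
python3 -m crank '[{"rx":0,"ry":0,"rz":0,"x":0.3,"y":0,"z":0,"hand":255},{"rx":0,"ry":0,"rz":0,"x":0.6,"y":0,"z":0,"hand":255},{"rx":0,"ry":0,"rz":0,"x":0.9,"y":0,"z":0,"hand":255},{"rx":0,"ry":0,"rz":0,"x":1.2,"y":0,"z":0,"hand":255},{"rx":0,"ry":0,"rz":0,"x":1.5,"y":0,"z":0,"hand":255}]' >/dev/null; f
python3 - <<'E'
from h import *
w=vision.read_camera("wrist"); cv2.imwrite("pics/wrist14.png",w["image"])
E
```

```text
[88.8717  7.4328] z 0.29067017589479704 Fx -0.57 Fy -0.05 0.37391168250013596
```

View pics/wrist14.png

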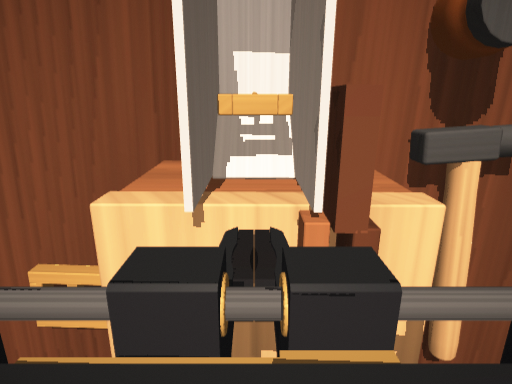

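It has dropped into the chute and was still falling in that picture. I'll back off and up, then check.

```bash

python3 -m crank '[{"rx":0,"ry":0,"rz":0,"x":-1,"y":0,"z":0,"hand":255},{"rx":0,"ry":0,"rz":0,"x":-2,"y":0,"z":-3,"hand":255},{"rx":0,"ry":0,"rz":0,"x":-4,"y":0,"z":-7,"hand":255},{"rx":0,"ry":0,"rz":0,"x":-6,"y":0,"z":-10,"hand":255},{"rx":0,"ry":0,"rz":0,"x":-8,"y":0,"z":-10,"hand":255}]' 10
python3 -m crank '[{"rx":0,"ry":0,"rz":0,"x":-2,"y":0,"z":0,"hand":255},{"rx":0,"ry":0,"rz":0,"x":-4,"y":0,"z":0,"hand":255},{"rx":0,"ry":0,"rz":0,"x":-4,"y":0,"z":0,"hand":255},{"rx":0,"ry":0,"rz":0,"x":-4,"y":0,"z":0,"hand":255}]' 10
python3 - <<'E'
from h import *
for n in ("wrist","top","side"): cv2.imwrite(f"pics/{n}15.png",vision.read_camera(n)["image"])
a=cv2.imread("pics/top15.png")[120:250,140:360]; b=cv2.imread("pics/side15.png")[100:260,180:370]
cv2.imwrite("pics/z15.png",np.hstack([cv2.resize(a,(440,400)),cv2.resize(b,(340,400))]))
E
```

```text
clock: 12.03
tool_pos: [0.5879, -0.1629, 0.3976]
orientation: [0.005, 0.693, 0.721, 0.003]
force: [1.7, -0.8, 0.2]
width: 0.0005
clock: 12.37
tool_pos: [0.5871, -0.203, 0.3904]
orientation: [-0.0, 0.694, 0.72, -0.0]
force: [-0.8, 0.9, 0.3]
width: 0.0008
```

View pics/wrist15.png

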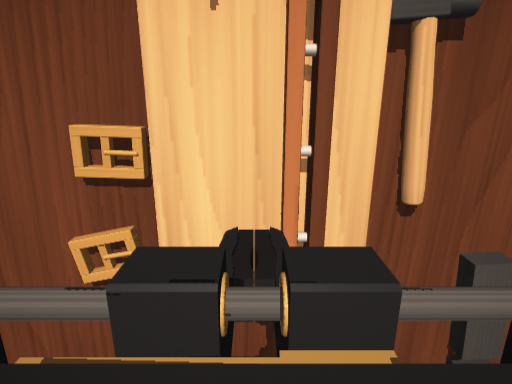

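View pics/z15.png

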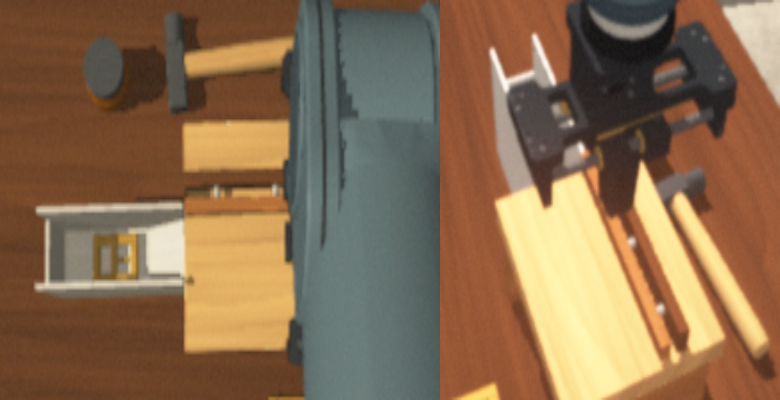

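The top view shows the buckle lying flat inside the chute, on the floor at the foot of the slope. The jar and mallet haven't moved. One last check that it's at rest, then I'll hand in.

```bash
python3 - <<'E'
from h import *
t0=cv2.imread("pics/top0.png")
for i in range(2):
    c=vision.read_camera("top"); im=c["image"]
    m=cv2.inRange(cv2.cvtColor(im[185:218,160:232],cv2.COLOR_BGR2HSV),(12,120,60),(32,255,255)); y,x=np.nonzero(m); print(len(x),x.mean()+160,y.mean()+185, S(ray(c,x.mean()+160,y.mean()+185,.012)))
d=np.abs(im.astype(int)-t0).max(2)
print("jar diff",d[128:160,178:206].mean(),"mallet head",d[120:160,218:240].mean())
print(arm.read_state()["force"])
arm.finish_job()
E
```

```text
386 192.49481865284974 203.40932642487047 [223.5673   4.728 ]
388 192.30670103092783 203.8041237113402 [224.0692   5.7942]
jar diff 4.139508928571429 mallet head 4.1261363636363635
[-0.2192  1.085  -0.4834]
the job is handed in; nothing more can be done
```

The buckle is in the chute and the job is handed in, at about 13 s of the 70 s allowed.

- **Pressing against the bar:** I pushed the small buckle across the ledge with two spread fingertips. They squared it and pressed it into the bar by roughly 2 mm, estimated from how far the gripper moved after contact. The highest force reading was about 6.5 N sideways (about 8 N in total).
- **Sliding off the end:** I then pushed it from behind with closed fingers, flush along the bar. The readings were about 1 to 3 N, and it dropped off the end of the ledge into the chute.

**Last checks:**
- Two pictures in a row showed the buckle lying flat on the chute floor, about 115 mm past the ledge end. Its position differed by about 1 mm between them, which is within the noise.
- The jar and mallet look unchanged in the top view.
- The arm is clear of everything.

**Not checked:**
- The arm hid the spool in the final top view. The gripper never went near its height, so I don't expect it moved.
- I did not read the bar joint itself.
- Forces were read mostly at the end of each move (1 to 5 rows), so a brief peak in between could have been missed.

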